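Turn a slide carrier face up with a lifter

ROBOT

A 7-joint arm with a two-finger parallel gripper is mounted at the origin on the work surface. World frame = base frame: x ahead of the robot, y to its left, z up, the work surface at z = 0. Lengths are in m, angles in rad, forces in N, time in s.
With the tool pointing down it reaches from about 0.4 to 0.85 m from the base axis. Payload 4.5 kg.
Tool frame: the origin (TCP) lies at the very end of the fingers, on their centre line; the grasp point (between the pads) lies 19 mm behind it (r.grip_point_offset is the distance from the TCP to the grasp point, in m); z points along the fingers, y is the line along which they close (so a half turn about z gives the same grasp; the last joint's range is limited). The gripper opens to 88 mm and grips with 3 to 60 N. Pads are 18 mm wide; open, the fingers measure 123 mm over their backs; the gripper's body (75 mm by 187 mm) begins 45 mm behind the grasp point.
Start: joints at [-1.096, 0.689, -0.195, 1.565, 0.157, 0.902, -0.215], TCP at [0.267, 0.565, 0.239] pointing down, gripper open.
Joint ranges: [-3.01, 3.01], [-0.46, 2.08], [-1.47, 1.51], [0.13, 2.56], [-1, 4.14], [0.04, 2.09], [-2.66, 2.66]. Speed limits (rad/s): [2.57, 2.57, 3.14, 3.14, 3.14, 3.14, 3.14].

INTERFACE

Orientations are given as a unit quaternion [x, y, z, w].
In Python, from plant import r gives the robot as it stands.
- The arm moves only by the tool carry_out, never from a script. Its argument "rows" is a list of rows, each a list of 3 entries, a list of its own where there are three numbers: the shift along the tool's x, y, z in cm, then the turn, a rotation vector about the tool's x, y, z in degrees, then the closure, from 0 (fully open) to 1 (shut). A call has 1 to 12 rows; each row is the pose to reach, as a shift and turn from the pose commanded when the call began, along the tool's axes at that moment; what a row does not reach only later rows make up. A row lasts 1/10 s, in which the tool goes at most 50 mm and 8.59 degrees, less where a joint would pass 70% of its speed; a pose out of reach is approached as far as the arm can. A call with a gripper value outside its range is refused whole. The fingers move at their own pace and stop on an object; "newtons" is the grip in N (left out, the last holds). Time passes only in rows, so rows that repeat a pose let the fingers close. It gives the time, the measured TCP pose, the force, the opening and the grip force at its end, in the units of the state.
- r.get_state(): the state, without advancing time (a new reading comes with each control period).
- r.snapshot(name): name is "scene" or "top" or "wrist"; returns a dict with "image" (384x512x3 uint8, red, green, blue), "fx", "fy", "cx", "cy" (pixels), "pose" (4x4, takes a point from camera to world coordinates). Camera axes: x right, y up, looking along -z (the intrinsics and any distortion apply to the point x, -y, -z); pixel columns grow to the right and rows downward; lengths in m; the calibration is good to about 2 mm. A picture is of the moment at which its call begins. There is no depth.
- r.finish_job(): hands the job in; it is judged then, once.
The state is a dict: "clock": time; "q": joint angles; "qd": joint speeds; "joint_torque": joint torques, N m; "tool_pos": TCP position; "eef_rot": TCP orientation; "contact_force": force on the tool from outside, world axes, zero at the start; "moment": the same for the moment, N m; "opening": opening from 0.0 (shut) to 1.0 (fully open); "finger_force": force on a finger pad.
Only numpy, scipy, OpenCV 4.12 (cv2) and the standard library are available. Lean on these libraries where they do the work, as an engineer would, in place of code of your own. Each camera call takes 0.05 s, during which the arm holds its last target. There are 200 camera calls.

TASK

The slide carrier lies face down on the turning tray. Take the lifter by its grip, lower its blade gently onto the deck at the open end, slide it under the carrier's edge with the blade resting lightly on the deck, and tip the carrier over towards the closed end, like turning a page, so that it lies flat and face up on the tray; then stand the lifter back on the middle of its mat and let go. Keep your fingers off the carrier, never press hard with the blade, and leave the other things on the bench alone.

Things in the scene. Friction and masses are not known exactly. Their poses are not given: they have to be found in the camera images.
- tray: Fixed tray, its +x pointing away from the robot within 20 degrees: flat grey deck 200 (x) by 136 (y) mm, 20 to 32 mm above the bench. White rims 8 mm wide, 4 mm higher than the deck, on both long sides and the +x end; the -x end is open for the lifter. Inside the rims 192 by 120 mm. Origin: on the deck surface, middle of the 200 by 136 outline, z up.
- carrier: Loose aluminium slide carrier, 85 to 170 g, 54 (x) by 84 (y) by 9 mm. A 5 mm plate; its face has a rail 7 mm wide, 4 mm high along each 54 mm side and two glass slides between. Starts face down on the rails, flat back up. Origin: middle of the outline, in the plane of the rails' free faces (on the deck at the start, 9 mm above it once turned). +z: from rails to flat back, up at the start.
- lifter: Loose lifter, 90 g: flat steel blade 94 mm long (x), 36 wide (y), 2 thick, and on its heel an upright black grip block 28 (x) by 16 (y) mm, from 2 to 68 mm above the blade's underside, centred at x = -32 mm. Origin: centre of the blade's underside; z up, +x to the blade's free front edge at x = +47 mm. It stands on its blade on the mat.
- mat: Fixed flat blue mat 150 mm (x) by 90 mm (y), 3 mm thick, under the lifter; origin at its underside's centre, on the bench.
- slidebox: Bystander: open white slide box with three partitions, 100 by 85 by 32 mm, origin under its centre.
- oil: Bystander: small amber dropper bottle, 34 mm diameter, 70 mm tall, origin under its centre.
- dish: Bystander: shallow glass dish, 70 mm diameter, 14 mm high, origin under its centre.
- carrier_mid (a point): Centre of the carrier, half way through its 9 mm. At the start it is about 43 mm from the tray's origin towards the open end, its x within 0.12 rad of the tray's x. Under the plate, between the rails (70 mm apart), is a gap 4 mm high, open at both long edges. Only friction holds the carrier: a push on its edge shoves it along the deck.
- lifter_tip (a point): Middle of the lifter blade's free front edge, at its underside, 79 mm ahead of the middle of the grip. While the lifter is held its pose is not reported. The blade and the deck are rigid: 0.1 mm too low already presses with some newtons, so feel for the deck.
- lifter_grip (a point): Point in the middle of the lifter's grip block, 45 mm above the blade's underside: a good place for the fingers, closing across the 16 mm thickness (lifter's y).
Things that resemble listed ones, but are neither listed nor needed, are in the scene too. What is shaped like the lifter but brown or orange is not meant. Of the things that look like the mat, take the one that is nearest to the robot's base at the start.

How it is judged:
On the way, in this order (a step that is already met when the one before it is completed fails the run):
1. the blade is at least 5 mm under the carrier's edge and rests on the deck (x of lifter_tip in the frame of carrier between -0.022 and 0.03 m and z of lifter_tip in the frame of carrier below 0.003 m and angle between carrier's own z axis and vertical below 0.1 rad and contact force between lifter and tray above 0.3 N), for 0.3 s.
2. the carrier is levered up on its far edge, past 50 degrees, with the lifter against it (angle between carrier's own z axis and vertical between 0.87 and 1.9 rad and contact force between lifter and carrier above 0.05 N), for 0.1 s.
3. the carrier lies face up and flat on the tray (angle between carrier's own z axis and vertical above 3.06 rad and z of carrier in the frame of tray between 0.007 and 0.0115 m and linear speed of carrier below 0.02 m/s), for 0.2 s.
At the end, for the whole second after the job is handed in: The carrier lies face up, flat (within 4.5 degrees) and at rest on the tray's deck between the rims; the lifter stands upright on its mat, its centre within 35 mm of the mat's centre, released and at rest (all of step 3 and x of carrier in the frame of tray between -0.075 and 0.075 m and y of carrier in the frame of tray between -0.026 and 0.026 m and horizontal distance between lifter and mat below 0.035 m and angle between lifter's own z axis and vertical below 0.08 rad and z of lifter in the frame of mat below 0.006 m and linear speed of lifter below 0.02 m/s); the robot touches nothing.
It fails at once if the fingers or the arm touch the carrier (contact force between any of the fingers, the arm and carrier above 0.5 N).
It fails at once if the blade presses or pushes on the carrier with more than 8 N (contact force between lifter and carrier above 8 N).
It fails at once if the lifter is pressed on the tray with more than 15 N (contact force between lifter and tray above 15 N).
It fails at once if a bystander is moved by more than 15 mm (distance of any of slidebox, oil, dish from where it was at the start of the episode above 0.015 m).
It also fails if it takes over 72 s, if anything falls off the work surface, if the arm or the gripper's body presses on something with over 40 N, if the wrist force passes 120 N, or if a joint passes its speed limit or range.

## Working session

There is one attempt and no reset: what is moved stays moved. The work goes in short steps, Python scripts to look and compute and a tool call to move; the robot and the scene stay as the last step left them, time stands still between calls to the robot, and variables do not carry over. Pictures are saved under pics/ and viewed, at most 10 in all, crops included, and the job is handed in when it is done.

Besides the shell and the picture viewer there is one more tool, called after "Emit:" by a JSON object that holds its "method" and its "body", one argument or row to a line. carry_out: Moves the arm, as the interface text tells. Its arguments: {"type":"object","properties":{"rows":{"type":"array"},"newtons":{"type":"number"}},"required":["rows"]}

```bash
mkdir -p pics; ls
python3 - <<'E'
from plant import r
import cv2,pickle,numpy as np
s={}
for n in("scene","top"):
    c=r.snapshot(n);s[n]=c
    print(n,c["fx"],c["fy"],c["cx"],c["cy"],[k for k in c],np.round(c["pose"],3).tolist())
pickle.dump(s,open("s0.pkl","wb"))
for n in s: cv2.imwrite(f"pics/{n}0.png",cv2.resize(s[n]["image"][:,:,::-1],(800,600)))
print(r.get_state())
E
```

```text
pics
scene 353.53105219221527 353.53105219221527 255.25402480126388 195.8574185777526 ['image', 'fx', 'fy', 'cx', 'cy', 'pose'] [[0.145, -0.682, 0.717, 1.199], [0.989, 0.102, -0.103, 0.039], [-0.003, 0.725, 0.689, 0.707], [0.0, 0.0, 0.0, 1.0]]
top 352.5369808114099 352.5369808114099 259.5183494923095 196.3672223601271 ['image', 'fx', 'fy', 'cx', 'cy', 'pose'] [[0.018, 0.992, -0.123, 0.419], [-1.0, 0.016, -0.021, 0.125], [-0.019, 0.123, 0.992, 1.009], [0.0, 0.0, 0.0, 1.0]]
{'clock': 0.1, 'q': array([-1.09622514,  0.68987973, -0.19453748,  1.56623206,  0.1572961 ,
        0.90252313, -0.21509392]), 'qd': array([ 1.69612504e-03,  4.40518017e-04,  2.23242719e-03, -3.99155591e-03,
       -1.58035559e-04, -9.74370525e-05,  3.55194688e-04]), 'joint_torque': array([-2.85948889e-03, -5.28496850e+01, -1.27136953e+00, -1.53837043e+01,
       -5.25765948e-02,  1.98691530e-03,  3.76593493e-05]), 'tool_pos': array([0.26643595, 0.56473288, 0.23800553]), 'eef_rot': array([ 2.18560737e-01,  9.75822998e-01, -8.15745457e-04, -1.25466904e-04]), 'contact_force': array([ 0.0811949 , -0.16488972, -1.02495658]), 'moment': array([-0.03672308,  0.00400458, -0.00497023]), 'finger_force': 0.0, 'opening': 1.0022343534891751}
```

View pics/top0.png

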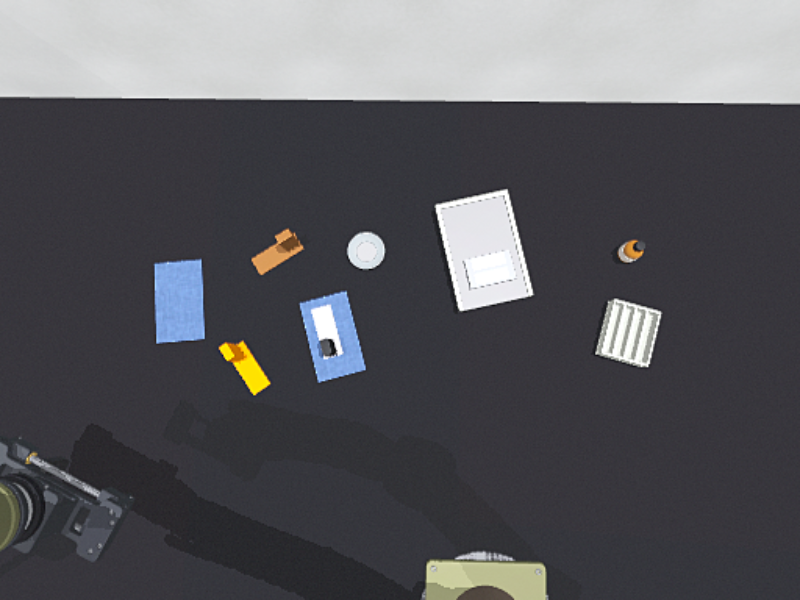

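View pics/scene0.png

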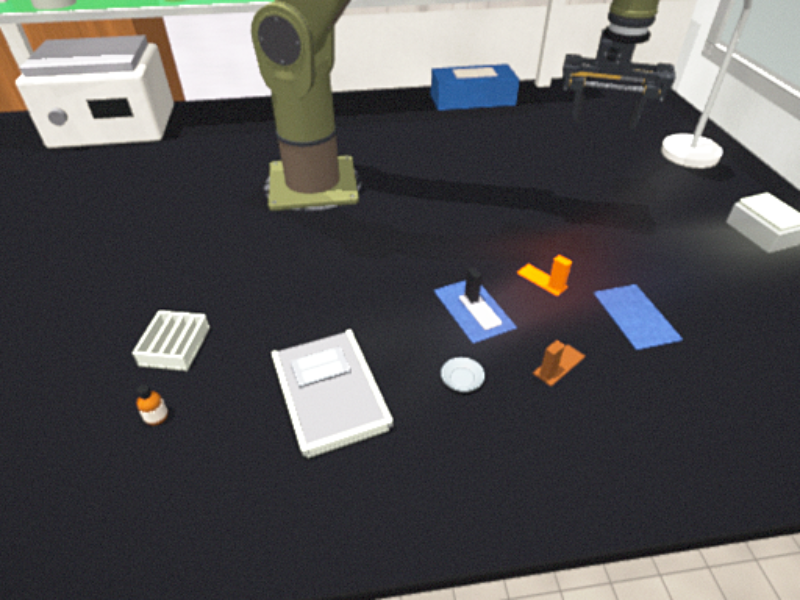

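Top view: the lifter with the black grip is at (327,347), standing on the blue mat at (332,337). The tray is at (484,250), open at the bottom edge, with the carrier at (490,270). Possible confusions are the orange lifter (245,368), the brown lifter (278,250) and the far mat (180,300). By the description I choose the black grip and the mat at (332,337), and I'll check that in the wrist crop.

```bash
cat > h.py <<'E'
import numpy as np,cv2,pickle
from scipy.spatial.transform import Rotation as R
def ray(c,uv,z):
    uv=np.atleast_2d(np.asarray(uv,float))
    d=np.c_[(uv[:,0]-c["cx"])/c["fx"],-(uv[:,1]-c["cy"])/c["fy"],-np.ones(len(uv))]@c["pose"][:3,:3].T
    o=c["pose"][:3,3]; return o+d*((z-o[2])/d[:,2])[:,None]
def proj(c,p):
    q=(np.atleast_2d(p)-c["pose"][:3,3])@c["pose"][:3,:3]
    return np.c_[c["cx"]+c["fx"]*q[:,0]/-q[:,2],c["cy"]-c["fy"]*q[:,1]/-q[:,2]]
def blobs(mask,amin=20):
    cs,_=cv2.findContours(mask.astype(np.uint8),cv2.RETR_EXTERNAL,cv2.CHAIN_APPROX_NONE)
    return sorted([k for k in cs if cv2.contourArea(k)>amin],key=cv2.contourArea,reverse=True)
def rect(c,cnt,z):
    p=ray(c,cnt[:,0,:],z)[:,:2]
    (m,s,a)=cv2.minAreaRect((p*1000).astype(np.float32))
    b=cv2.boxPoints((m,s,a)); e=[b[1]-b[0],b[2]-b[1]]; l=max(e,key=np.linalg.norm)
    an=np.arctan2(l[1],l[0]); an-=np.pi*round(an/np.pi)
    return np.round(m,1),np.round(s,1),round(float(an),3)   # mm, mm, rad long axis
E
python3 - <<'E'
from h import *
s=pickle.load(open("s0.pkl","rb"))
c=s["top"];im=c["image"];hsv=cv2.cvtColor(im,cv2.COLOR_RGB2HSV)
H,S,V=cv2.split(hsv)
roi=np.zeros(H.shape,bool);roi[75:250]=1
for b in blobs((H>95)&(H<125)&(S>80)&(V>90)&roi,100): print("mat",rect(c,b,.003),cv2.boundingRect(b))
for b in blobs((S<40)&(V>120)&roi,100):
    for z in(.003,.03): print("white",z,rect(c,b,z),cv2.boundingRect(b))
# lifter blade and black grip within mat
sub=(slice(185,245),slice(190,236))
m=np.zeros_like(roi);m[sub]=((S<40)&(V>140))[sub]
for b in blobs(m,20): print("blade",rect(c,b,.005))
cv2.imwrite("pics/c0.png",np.hstack([cv2.resize(im[180:250,185:255,::-1],(400,400),interpolation=0),cv2.resize(im[115:205,275:345,::-1],(311,400),interpolation=0)]))
E
```

```text
mat (array([489.2, 281.1]), array([152.5,  90.5]), 0.273) (191, 186, 43, 59)
mat (array([550.4, 568.6]), array([152.4,  90.8]), 0.102) (98, 165, 33, 55)
white 0.003 (array([654.9,   4.2]), array([208.2, 140.3]), 0.233) (278, 121, 64, 78)
white 0.03 (array([648.6,   7.5]), array([202.6, 136.5]), 0.233) (278, 121, 64, 78)
white 0.003 (array([ 504.2, -259.6]), array([ 97.4, 109.3]), -0.265) (381, 191, 43, 44)
white 0.03 (array([ 502. , -249.3]), array([ 94.8, 106.4]), -0.265) (381, 191, 43, 44)
white 0.003 (array([649.2, 223.3]), array([67.3, 68.6]), -0.758) (222, 148, 24, 24)
white 0.03 (array([643. , 220.6]), array([65.5, 66.8]), -0.758) (222, 148, 24, 24)
white 0.003 (array([496.9, 290.5]), array([94.9, 37.4]), 0.297) (199, 195, 21, 33)
white 0.03 (array([494.8, 286.1]), array([92.4, 36.4]), 0.297) (199, 195, 21, 33)
blade (array([496.7, 290.2]), array([94.7, 37.3]), 0.297)
```

View pics/c0.png

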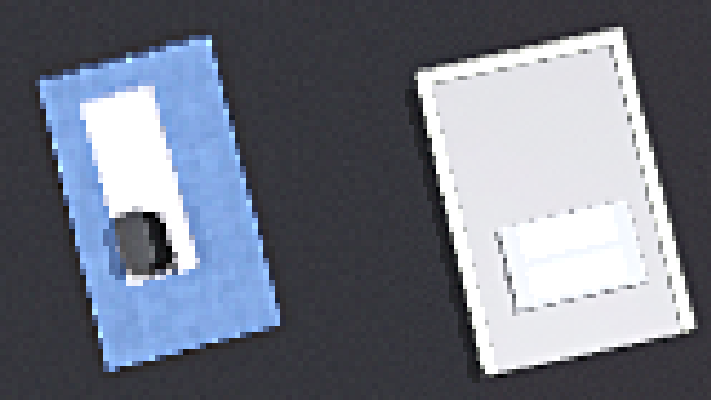

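The crop confirms it: white blade with a black upright grip at about (140,245) on the nearer blue mat, and the carrier as a white plate towards the tray's open (lower) end. Next I compute the hover move.

```bash
cat >> h.py <<'E'
def rel(st,pos,yaw_y=None,Rt=None):
    """shift cm / rotvec deg in the current tool frame to reach TCP pos with tool down, tool y at world angle yaw_y"""
    R0=R.from_quat(st["eef_rot"])
    if Rt is None:
        y=np.array([np.cos(yaw_y),np.sin(yaw_y),0]);z=np.array([0,0,-1.]);Rt=R.from_matrix(np.c_[np.cross(y,z),y,z])
    return np.round(R0.inv().apply(np.array(pos)-st["tool_pos"])*100,3),np.round((R0.inv()*Rt).as_rotvec(degrees=True),2)
E
python3 - <<'E'
from h import *
from plant import r
s=r.get_state();print(rel(s,[.466,.281,.2],.297+np.pi/2))
E
```

```text
(array([-30.152, -17.144,   3.832]), array([-9.000e-02, -3.000e-02, -4.227e+01]))
```

Emit:
{"method": "carry_out", "body": {
  "rows": [
    [[-10, -5.7, 1.2], [0, 0, -14], 0],
    [[-20, -11.4, 2.4], [0, 0, -28], 0],
    [[-30.15, -17.1, 3.8], [0, 0, -42.3], 0],
    [[-30.15, -17.1, 3.8], [0, 0, -42.3], 0],
    [[-30.15, -17.1, 3.8], [0, 0, -42.3], 0],
    [[-30.15, -17.1, 3.8], [0, 0, -42.3], 0],
    [[-30.15, -17.1, 3.8], [0, 0, -42.3], 0],
    [[-30.15, -17.1, 3.8], [0, 0, -42.3], 0],
    [[-30.15, -17.1, 3.8], [0, 0, -42.3], 0],
    [[-30.15, -17.1, 3.8], [0, 0, -42.3], 0]
  ],
  "newtons": 40
}}

```text
clock: 1.1
tool_pos: [0.4655, 0.2835, 0.2008]
eef_rot: [-0.149, 0.989, 0.001, -0.0]
contact_force: [-0.2, 0.5, 0.3]
opening: 1.004
finger_force: 0.0
```

Run:
```python
from h import *
from plant import r
c=r.snapshot("wrist");pickle.dump(c,open("w1.pkl","wb"))
cv2.imwrite("pics/w1.png",c["image"][:,:,::-1])
s=r.get_state();print({k:np.round(s[k],4) for k in("clock","tool_pos","eef_rot","contact_force")});print(rel(s,[.466,.281,.029],.297+np.pi/2))
print(np.round(proj(c,[[.466,.281,.071],[.466,.281,.005]]),1))
```

```text
{'clock': np.float64(1.15), 'tool_pos': array([0.4652, 0.284 , 0.2009]), 'eef_rot': array([-1.497e-01,  9.887e-01,  8.000e-04, -1.000e-04]), 'contact_force': array([-0.1136, -0.6611,  0.3196])}
(array([ 1.7000e-02, -3.3100e-01,  1.7192e+01]), array([0.09, 0.  , 0.21]))
[[252.9 186.6]
 [253.5 170.8]]
```

View pics/w1.png

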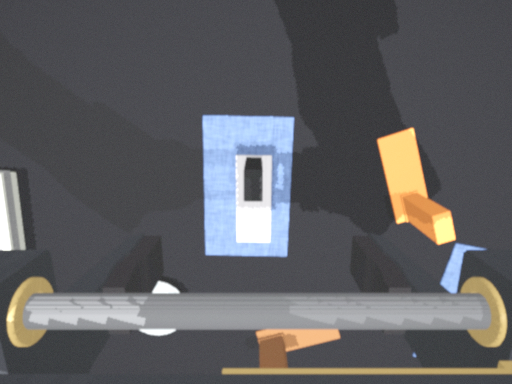

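The wrist view shows the black grip at (254,180), with the blade spanning (236–272, 155–242) on the mat. It is well aligned, so I refine with the blade and mat outlines.

Run:
```python
from h import *
from plant import r
c=pickle.load(open("w1.pkl","rb"));im=c["image"];H,S,V=cv2.split(cv2.cvtColor(im,cv2.COLOR_RGB2HSV))
m=np.zeros(H.shape,bool);m[145:250,225:285]=1
blue=(H>95)&(H<125)&(S>80)
mm=np.zeros_like(m);mm[105:262,195:300]=1
b=blobs(blue&mm,100)[0];print("mat",rect(c,b,.003))
inner=m&~blue
b=blobs(inner,50);[print("blade",rect(c,k,.005)) for k in b[:2]]
blk=m&(V<40)
for k in blobs(blk,20): print("dark",cv2.boundingRect(k),rect(c,k,.071))
b=b[0];M,sz,a=rect(c,b,.005)
p=M/1000-.032*np.array([np.cos(a),np.sin(a)]);print(p,rel(r.get_state(),[*p,.029],a+np.pi/2))
```

```text
mat (array([487.6, 280.3]), array([152.1,  91.6]), 0.276)
blade (array([499. , 292.1]), array([104. ,  64.3]), 0.298)
blade (array([462.9, 308.4]), array([24.1,  5.8]), 0.207)
[0.46841038 0.28270451] (array([-0.264, -0.239, 17.192]), array([0.09, 0.  , 0.15]))
```

Run:
```python
from h import *
from plant import r
c=pickle.load(open("w1.pkl","rb"));im=c["image"];H,S,V=cv2.split(cv2.cvtColor(im,cv2.COLOR_RGB2HSV))
m=np.zeros(H.shape,bool);m[145:250,230:278]=1
print(im[150:250:8,254].tolist(),im[225,228:282:3].tolist())
k=blobs(m&(S<50)&(V>90),50)[0];M,sz,a=rect(c,k,.005);print(M,sz,a)
p=M/1000-.032*np.array([np.cos(a),np.sin(a)]);print(p,rel(r.get_state(),[*p,.029],a+np.pi/2))
```

```text
[[117, 142, 188], [89, 91, 91], [53, 50, 53], [68, 70, 71], [66, 65, 69], [63, 65, 69], [62, 62, 64], [241, 240, 243], [255, 255, 255], [255, 255, 255], [255, 255, 255], [255, 255, 255], [183, 215, 255]] [[181, 213, 255], [179, 210, 255], [184, 214, 255], [255, 255, 255], [255, 255, 255], [255, 255, 255], [255, 255, 255], [255, 255, 255], [255, 255, 255], [255, 255, 255], [255, 255, 255], [255, 255, 255], [255, 255, 255], [255, 255, 255], [255, 255, 255], [187, 218, 255], [189, 219, 255], [186, 218, 255]]
[496.6 289.8] [96.  38.6] 0.299
[0.46601979 0.28037393] (array([ 0.034, -0.391, 17.192]), array([0.09, 0.  , 0.09]))
```

Emit:
{"method": "carry_out", "body": {
  "rows": [
    [[0, -0.25, 5], [0, 0, 0], 0],
    [[0, -0.25, 9], [0, 0, 0], 0],
    [[0, -0.25, 13], [0, 0, 0], 0],
    [[0, -0.25, 16], [0, 0, 0], 0],
    [[0, -0.25, 17.2], [0, 0, 0], 0],
    [[0, -0.25, 17.2], [0, 0, 0], 0],
    [[0, -0.25, 17.2], [0, 0, 0], 0],
    [[0, -0.25, 17.2], [0, 0, 0], 0]
  ]
}}

```text
clock: 1.95
tool_pos: [0.4679, 0.2806, 0.0303]
eef_rot: [-0.148, 0.989, 0.001, 0.001]
contact_force: [0.7, -0.2, 1.1]
opening: 1.003
finger_force: 0.0
```

Run:
```python
from h import *
from plant import r
s=r.get_state();print(rel(s,[.466,.2804,.029],.299+np.pi/2),s["tool_pos"],s["contact_force"],abs(s["qd"]).max())
```

```text
(array([0.191, 0.036, 0.132]), array([ 0.07,  0.16, -0.07])) [0.46792924 0.2806106  0.03032531] [ 0.68944262 -0.24407393  1.13324891] 0.006013684616639993
```

Emit:
{"method": "carry_out", "body": {
  "rows": [
    [[0.15, 0.04, 0.1], [0, 0, 0], 0],
    [[0.15, 0.04, 0.1], [0, 0, 0], 0.5],
    [[0.15, 0.04, 0.1], [0, 0, 0], 1],
    [[0.15, 0.04, 0.1], [0, 0, 0], 1],
    [[0.15, 0.04, 0.1], [0, 0, 0], 1],
    [[0.15, 0.04, 0.1], [0, 0, 0], 1],
    [[0.15, 0.04, 0.1], [0, 0, 0], 1],
    [[0.15, 0.04, 0.1], [0, 0, 0], 1],
    [[0.15, 0.04, 0.1], [0, 0, 0], 1],
    [[0.15, 0.04, 0.1], [0, 0, 0], 1]
  ],
  "newtons": 50
}}

```text
clock: 2.95
tool_pos: [0.4655, 0.2796, 0.0277]
eef_rot: [-0.148, 0.989, 0.0, -0.0]
contact_force: [0.1, -0.3, -0.3]
opening: 0.208
finger_force: 0.0
```

Run:
```python
from h import *
from plant import r
s=r.get_state();print({k:np.round(s[k],4) for k in("clock","tool_pos","eef_rot","contact_force","moment","opening","finger_force")})
# tray pose from both views (outline on rim top height unknown): compare sizes
S0=pickle.load(open("s0.pkl","rb"));c=S0["top"];im=c["image"];H,S,V=cv2.split(cv2.cvtColor(im,cv2.COLOR_RGB2HSV))
m=np.zeros(H.shape,bool);m[110:205,270:350]=1
k=blobs(m&(S<40)&(V>120),100)[0]
for z in(.024,.030,.036): print(z,rect(c,k,z))
bp=cv2.boxPoints(cv2.minAreaRect(k));print(bp)
hull=cv2.convexHull(k)
c2=S0["scene"];im2=c2["image"];H2,S2,V2=cv2.split(cv2.cvtColor(im2,cv2.COLOR_RGB2HSV))
m2=np.zeros(H2.shape,bool);m2[205:300,165:260]=1
k2=blobs(m2&(V2>110),100)[0];
for z in(.024,.030,.036): print('scene',z,rect(c2,k2,z))
# carrier brightness
print(im[150:195:2,312].tolist())
```

```text
{'clock': np.float64(2.95), 'tool_pos': array([0.4655, 0.2796, 0.0277]), 'eef_rot': array([-0.1482,  0.989 ,  0.    , -0.    ]), 'contact_force': array([ 0.0537, -0.2625, -0.2759]), 'moment': array([ 0.0877, -0.0166,  0.0622]), 'opening': np.float64(0.2084), 'finger_force': np.float64(0.0)}
0.024 (array([650. ,   6.7]), array([203.8, 137.4]), 0.233)
0.03 (array([648.6,   7.5]), array([202.6, 136.5]), 0.233)
0.036 (array([647.2,   8.2]), array([201.3, 135.7]), 0.233)
[[277.66296 130.53934]
 [325.2079  119.56741]
 [341.13483 188.58426]
 [293.5899  199.55618]]
scene 0.024 (array([651.3,   7.6]), array([217.9, 141.3]), 0.231)
scene 0.03 (array([656.1,   7.8]), array([215.9, 140.1]), 0.231)
scene 0.036 (array([661. ,   8.1]), array([214. , 138.8]), 0.231)
[[230, 231, 235], [229, 230, 235], [231, 231, 236], [230, 230, 235], [232, 230, 236], [232, 231, 236], [234, 234, 239], [255, 255, 255], [255, 255, 255], [255, 255, 255], [255, 255, 255], [243, 248, 255], [255, 255, 255], [255, 255, 255], [255, 255, 255], [255, 255, 255], [174, 175, 183], [235, 234, 239], [235, 235, 239], [234, 235, 238], [235, 235, 240], [235, 235, 238], [245, 247, 251]]
```

Emit:
{"method": "carry_out", "body": {
  "rows": [
    [[0, 0, 0], [0, 0, 0], 1],
    [[0, 0, 0], [0, 0, 0], 1],
    [[0, 0, 0], [0, 0, 0], 1],
    [[0, 0, 0], [0, 0, 0], 1],
    [[0, 0, 0], [0, 0, 0], 1]
  ]
}}

```text
clock: 3.45
tool_pos: [0.4655, 0.2795, 0.0277]
eef_rot: [-0.148, 0.989, -0.0, -0.0]
contact_force: [0.2, 0.6, -0.3]
opening: 0.175
finger_force: 50.0
```

Run:
```python
from h import *
from plant import r
S0=pickle.load(open("s0.pkl","rb"));c=S0["top"];im=c["image"]
m=np.zeros(im.shape[:2],bool);m[110:205,270:350]=1
for t in (241,243):
  for k in blobs(m&(im.min(2)>=t),40)[:3]: print(t,cv2.boundingRect(k),rect(c,k,.038))
xt=np.array([np.cos(.232),np.sin(.232)]);o=np.array([.6485,.0076])
print("expected carrier",o-.043*xt, "R90",r.get_state()["tool_pos"],r.get_state()["finger_force"],r.get_state()["opening"])
```

```text
241 (297, 160, 34, 24) (array([611.4,  -3.9]), array([52.9, 82.6]), -1.33)
241 (279, 122, 62, 77) (array([646.4,   8.4]), array([197.5, 134.2]), 0.233)
243 (298, 160, 32, 24) (array([611.2,  -3.7]), array([52.5, 82.1]), -1.33)
243 (279, 122, 62, 77) (array([646.4,   8.4]), array([197.1, 134.2]), 0.233)
expected carrier [ 0.60665203 -0.00228675] R90 [0.46554449 0.27951337 0.0276889 ] 49.99048551544547 0.1753449046626708
```

Emit:
{"method": "carry_out", "body": {
  "rows": [
    [[0, 0, -1], [0, 0, 0], 1],
    [[0, 0, -3], [0, 0, 0], 1],
    [[0, 0, -6], [0, 0, 0], 1],
    [[0, 0, -9], [0, 0, 0], 1],
    [[0, 0, -10], [0, 0, 0], 1],
    [[0, 0, -10], [0, 0, 0], 1]
  ]
}}

```text
clock: 4.05
tool_pos: [0.4664, 0.2799, 0.1293]
eef_rot: [-0.148, 0.989, 0.001, 0.001]
contact_force: [-0.3, -0.5, -0.8]
opening: 0.182
finger_force: 50.0
```

Run:
```python
from h import *
from plant import r
s=r.get_state();print(rel(s,[.4947,-.0325,.108],.241+np.pi/2),s["tool_pos"],s["contact_force"],s["finger_force"])
```

```text
(array([  6.446, -30.704,   2.077]), array([0.06, 0.18, 3.21])) [0.46641957 0.27992247 0.12928236] [-0.28169472 -0.47714576 -0.83662267] 49.990733452141285
```

Emit:
{"method": "carry_out", "body": {
  "rows": [
    [[1, -4, 0], [0, 0, 0.5], 1],
    [[2, -8, 0], [0, 0, 1], 1],
    [[3, -12, 0], [0, 0, 1.5], 1],
    [[4, -16, 0], [0, 0, 2], 1],
    [[5, -20, 0], [0, 0, 2.5], 1],
    [[6, -24, 0], [0, 0, 3.2], 1],
    [[6.4, -28, 1], [0, 0, 3.2], 1],
    [[6.4, -30.5, 2], [0, 0, 3.2], 1],
    [[6.4, -30.7, 2], [0, 0, 3.2], 1],
    [[6.4, -30.7, 2], [0, 0, 3.2], 1],
    [[6.4, -30.7, 2], [0, 0, 3.2], 1]
  ]
}}

```text
clock: 5.15
tool_pos: [0.494, -0.0309, 0.1075]
eef_rot: [-0.122, 0.993, 0.001, -0.0]
contact_force: [0.1, -0.1, -1.8]
opening: 0.176
finger_force: 50.0
```

Run:
```python
from h import *
from plant import r
c=r.snapshot("wrist");t=r.snapshot("top");pickle.dump((c,t),open("w2.pkl","wb"))
cv2.imwrite("pics/w2.png",np.hstack([c["image"][:,:,::-1],cv2.resize(t["image"][110:270,260:380,::-1],(288,384),interpolation=0)]))
s=r.get_state();print({k:np.round(s[k],4) for k in("clock","tool_pos","eef_rot","contact_force")})
```

```text
{'clock': np.float64(5.25), 'tool_pos': array([ 0.4942, -0.0308,  0.1078]), 'eef_rot': array([-1.220e-01,  9.925e-01,  6.000e-04,  0.000e+00]), 'contact_force': array([-0.3818, -0.3108, -0.7398])}
```

View pics/w2.png

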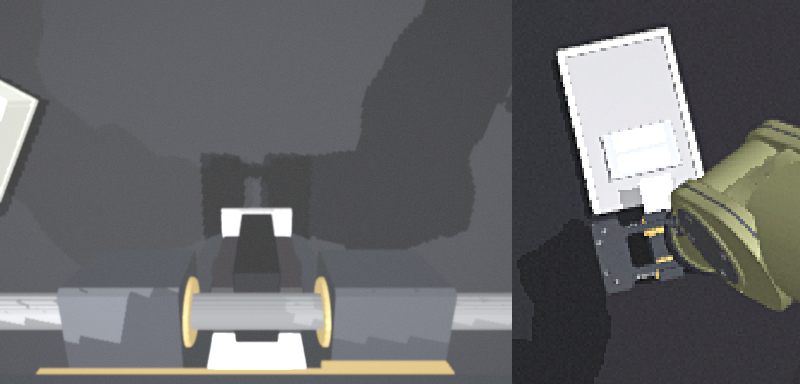

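The wrist camera looks back toward the robot, so it doesn't show the tray. The top crop shows the blade over the open end, just short of the carrier's near edge at about (648,172). I'll estimate deck height from two views, using the mat corners as reference.

Run:
```python
from h import *
S0=pickle.load(open("s0.pkl","rb"));T=S0["top"];C=S0["scene"]
def tri(a,b):
    M=[];B=[]
    P=[]
    for c,uv in((T,a),(C,b)):
        o=c["pose"][:3,3];d=ray(c,uv,0)[0]-o;d/=np.linalg.norm(d);P.append((o,np.eye(3)-np.outer(d,d)))
    A=sum(p for _,p in P);return np.linalg.solve(A,sum(p@o for o,p in P))
def quad(mask):
    k=blobs(mask,40)[0];h=cv2.convexHull(k)
    q=cv2.approxPolyN(h,4,ensure_convex=True).reshape(-1,2)
    return q,k
def order(c,q,z):
    w=ray(c,q,z);ax=np.array([.972,.235]);ay=np.array([-.235,.972]);u=w[:,:2]@ax;v=w[:,:2]@ay
    u-=u.mean();v-=v.mean()
    return np.array([q[np.argmax(sx*u/np.ptp(u)+sy*v/np.ptp(v))] for sx,sy in((-1,-1),(-1,1),(1,-1),(1,1))])
def msk(c,box,f):
    m=np.zeros(c["image"].shape[:2],bool);x0,x1,y0,y1=box;m[y0:y1,x0:x1]=1
    return m&f(cv2.cvtColor(c["image"],cv2.COLOR_RGB2HSV).astype(int),c["image"].astype(int))
blue=lambda h,i:(h[...,0]>95)&(h[...,0]<125)&(h[...,1]>80)&(h[...,2]>60)
br=lambda t:(lambda h,i:i.min(2)>=t)
jobs={"mat":((185,240,180,250),blue,(275,335,170,222),blue),
"tray":((270,350,110,205),br(110),(165,260,205,300),br(100)),}
im=C["image"];print("scene col through carrier",im[218:250:1,205].min(1).tolist())
for n,(b1,f1,b2,f2) in jobs.items():
    q1=order(T,quad(msk(T,b1,f1))[0],.02);q2=order(C,quad(msk(C,b2,f2))[0],.02)
    for a,b in zip(q1,q2): print(n,a,b,np.round(tri(a,b)*1000,1))
for t in(225,235,242,248):
    k=blobs(msk(C,(180,230,218,250),br(t)),40)
    for q in k[:2]: print(t,cv2.boundingRect(q),cv2.contourArea(q),rect(C,q,.038))
```

```text
scene col through carrier [237, 231, 229, 228, 228, 229, 224, 241, 255, 255, 255, 255, 255, 255, 253, 241, 253, 255, 255, 255, 255, 255, 255, 255, 202, 127, 205, 232, 227, 226, 228, 225]
mat [234 237] [275 184] [426.1 213.3   4.6]
mat [203 245] [304 177] [4.024e+02 3.049e+02 1.000e-01]
mat [221 185] [302 220] [ 5.756e+02  2.575e+02 -3.000e-01]
mat [191 193] [331 210] [551.  345.1   0. ]
tray [341 189] [172 224] [565.2 -84.3  28.1]
tray [294 199] [224 210] [534.9  49.6  28.6]
tray [324 121] [194 293] [766.3 -36.8  15.2]
tray [278 130] [254 273] [736.8  98.9  19.2]
225 (180, 218, 50, 32) 1210.5 (array([615.6,  -4.9]), array([128.2, 100.1]), 1.423)
235 (187, 222, 37, 24) 494.5 (array([616. ,  -4.3]), array([53.5, 82.3]), -1.323)
242 (190, 223, 34, 23) 396.0 (array([616. ,  -3.9]), array([52.7, 81.9]), -1.33)
248 (190, 224, 30, 21) 345.0 (array([616.6,  -4.7]), array([51.9, 63. ]), -1.33)
```

Plate top is about 33.5–35 mm, so the deck is about 25 ± 1.5 mm and contact should come at TCP z ≈ 0.050. I'll descend to 0.056 and then feel for it.

Emit:
{"method": "carry_out", "body": {
  "rows": [
    [[0, -0.2, 2], [0, 0, 0], 1],
    [[0, -0.2, 4], [0, 0, 0], 1],
    [[0, -0.2, 5], [0, 0, 0], 1],
    [[0, -0.2, 5.2], [0, 0, 0], 1],
    [[0, -0.2, 5.2], [0, 0, 0], 1],
    [[0, -0.2, 5.2], [0, 0, 0], 1]
  ]
}}

```text
clock: 5.85
tool_pos: [0.4953, -0.0344, 0.0563]
eef_rot: [-0.121, 0.993, 0.0, 0.001]
contact_force: [0.1, -0.9, -0.8]
opening: 0.176
finger_force: 50.0
```

```bash
cat > st.py <<'E'
from h import *
from plant import r
import sys
n=int(sys.argv[1]) if len(sys.argv)>1 else 4
a=[];s=r.get_state();a.append(s)
for i in range(n): r.snapshot("top");s=r.get_state();a.append(s)
f=np.array([np.r_[x["tool_pos"]*1000,x["contact_force"],x["moment"]*100] for x in a])
print("clock",round(s["clock"],2),"yaw",round(float(2*np.arctan2(s["eef_rot"][1],s["eef_rot"][0])-np.pi),4),"rot",np.round(s["eef_rot"],4))
print("pos mm",np.round(f[:,:3].mean(0),2),"std",np.round(f[:,:3].std(0),2),"F",np.round(f[:,3:6].mean(0),2),"std",np.round(f[:,3:6].std(0),2),"M cNm",np.round(f[:,6:].mean(0),2),"std",np.round(f[:,6:].std(0),2))
E
python3 st.py 6
```

```text
clock 6.15 yaw 0.2414 rot [-1.204e-01  9.927e-01  0.000e+00  3.000e-04]
pos mm [495.21 -34.62  56.26] std [0.09 0.13 0.13] F [ 0.2  -0.01 -0.78] std [0.57 0.53 0.44] M cNm [ 5.58  2.04 -0.17] std [1.87 3.7  2.96]
```

Emit:
{"method": "carry_out", "body": {
  "rows": [
    [[0, 0, 0.1], [0, 0, 0], 1],
    [[0, 0, 0.2], [0, 0, 0], 1],
    [[0, 0, 0.24], [0, 0, 0], 1],
    [[0, 0, 0.24], [0, 0, 0], 1]
  ]
}}

```text
clock: 6.55
tool_pos: [0.4948, -0.0346, 0.0532]
eef_rot: [-0.121, 0.993, 0.0, -0.0]
contact_force: [0.7, 0.2, -0.9]
opening: 0.178
finger_force: 50.0
```

Emit:
{"method": "carry_out", "body": {
  "rows": [
    [[0, 0, 0.03], [0, 0, 0], 1],
    [[0, 0, 0.03], [0, 0, 0], 1]
  ]
}}

```text
clock: 6.75
tool_pos: [0.4948, -0.0346, 0.053]
eef_rot: [-0.121, 0.993, 0.0, -0.0]
contact_force: [0.8, 0.8, -0.6]
opening: 0.171
finger_force: 50.0
```

Emit:
{"method": "carry_out", "body": {
  "rows": [
    [[0, 0, 0.04], [0, 0, 0], 1],
    [[0, 0, 0.04], [0, 0, 0], 1]
  ]
}}

```text
clock: 6.95
tool_pos: [0.4948, -0.0347, 0.0526]
eef_rot: [-0.121, 0.993, 0.0, -0.0]
contact_force: [-0.0, -0.1, -1.1]
opening: 0.179
finger_force: 50.0
```

Emit:
{"method": "carry_out", "body": {
  "rows": [
    [[0, 0, 0.04], [0, 0, 0], 1],
    [[0, 0, 0.04], [0, 0, 0], 1]
  ]
}}

```text
clock: 7.15
tool_pos: [0.4949, -0.0346, 0.0522]
eef_rot: [-0.121, 0.993, 0.0, 0.0]
contact_force: [-0.4, 0.0, -0.2]
opening: 0.179
finger_force: 50.0
```

Emit:
{"method": "carry_out", "body": {
  "rows": [
    [[0, 0, 0.04], [0, 0, 0], 1],
    [[0, 0, 0.04], [0, 0, 0], 1]
  ]
}}

```text
clock: 7.35
tool_pos: [0.4948, -0.0347, 0.0518]
eef_rot: [-0.121, 0.993, 0.0, -0.0]
contact_force: [-0.3, -0.2, -0.8]
opening: 0.179
finger_force: 50.0
```

Emit:
{"method": "carry_out", "body": {
  "rows": [
    [[0, 0, 0.04], [0, 0, 0], 1],
    [[0, 0, 0.04], [0, 0, 0], 1]
  ]
}}

```text
clock: 7.55
tool_pos: [0.4948, -0.0346, 0.0514]
eef_rot: [-0.121, 0.993, 0.0, 0.0]
contact_force: [-0.8, -0.1, -1.5]
opening: 0.178
finger_force: 50.0
```

Emit:
{"method": "carry_out", "body": {
  "rows": [
    [[0, 0, 0.04], [0, 0, 0], 1],
    [[0, 0, 0.04], [0, 0, 0], 1]
  ]
}}

```text
clock: 7.75
tool_pos: [0.4948, -0.0347, 0.0509]
eef_rot: [-0.121, 0.993, 0.0, -0.0]
contact_force: [-0.1, 0.3, -1.3]
opening: 0.179
finger_force: 50.0
```

Emit:
{"method": "carry_out", "body": {
  "rows": [
    [[0, 0, 0.04], [0, 0, 0], 1],
    [[0, 0, 0.04], [0, 0, 0], 1]
  ]
}}

```text
clock: 7.95
tool_pos: [0.4949, -0.0346, 0.0506]
eef_rot: [-0.121, 0.993, 0.0, 0.0]
contact_force: [-0.3, 0.8, -1.1]
opening: 0.177
finger_force: 50.0
```

Emit:
{"method": "carry_out", "body": {
  "rows": [
    [[0, 0, 0.04], [0, 0, 0], 1],
    [[0, 0, 0.04], [0, 0, 0], 1]
  ]
}}

```text
clock: 8.15
tool_pos: [0.4948, -0.0347, 0.0502]
eef_rot: [-0.12, 0.993, 0.0, -0.0]
contact_force: [0.4, -1.0, -0.9]
opening: 0.18
finger_force: 50.0
```

Emit:
{"method": "carry_out", "body": {
  "rows": [
    [[0, 0, 0.03], [0, 0, 0], 1],
    [[0, 0, 0.03], [0, 0, 0], 1]
  ]
}}

```text
clock: 8.35
tool_pos: [0.4948, -0.0347, 0.0499]
eef_rot: [-0.121, 0.993, 0.0, -0.0]
contact_force: [0.1, 0.1, -0.9]
opening: 0.172
finger_force: 50.0
```

Emit:
{"method": "carry_out", "body": {
  "rows": [
    [[0, 0, 0.03], [0, 0, 0], 1],
    [[0, 0, 0.03], [0, 0, 0], 1]
  ]
}}

```text
clock: 8.55
tool_pos: [0.4948, -0.0346, 0.0496]
eef_rot: [-0.121, 0.993, 0.0, 0.0]
contact_force: [-0.0, 0.2, -0.2]
opening: 0.18
finger_force: 50.0
```

Emit:
{"method": "carry_out", "body": {
  "rows": [
    [[0, 0, 0.03], [0, 0, 0], 1],
    [[0, 0, 0.03], [0, 0, 0], 1]
  ]
}}

```text
clock: 8.75
tool_pos: [0.4948, -0.0347, 0.0494]
eef_rot: [-0.121, 0.993, -0.0, 0.0]
contact_force: [-0.4, 0.2, 0.6]
opening: 0.181
finger_force: 50.0
```

```bash
python3 st.py 5
```

```text
clock 9.0 yaw 0.2417 rot [-0.1205  0.9927  0.      0.    ]
pos mm [494.82 -34.66  49.4 ] std [0.02 0.02 0.02] F [-0.65 -0.07  0.88] std [0.34 0.23 0.59] M cNm [3.48 3.05 1.69] std [1.99 2.07 2.04]
```

Contact of about 1.7 N with compliant stiffness. Sliding in now.

Emit:
{"method": "carry_out", "body": {
  "rows": [
    [[-0.3, 0, 0], [0, 0, 0], 1],
    [[-0.6, 0, 0], [0, 0, 0], 1],
    [[-0.9, 0, 0], [0, 0, 0], 1],
    [[-1.2, 0, 0], [0, 0, 0], 1],
    [[-1.4, 0, 0], [0, 0, 0], 1],
    [[-1.4, 0, 0], [0, 0, 0], 1]
  ]
}}

```text
clock: 9.6
tool_pos: [0.5075, -0.0319, 0.0494]
eef_rot: [-0.12, 0.993, -0.0, -0.001]
contact_force: [-3.6, -0.5, 4.1]
opening: 0.176
finger_force: 50.0
```

```bash
python3 st.py 4
```

```text
clock 9.8 yaw 0.2412 rot [-1.203e-01  9.927e-01 -4.000e-04 -9.000e-04]
pos mm [507.47 -31.89  49.44] std [0.01 0.01 0.01] F [-3.32 -1.08  5.17] std [0.38 0.36 0.86] M cNm [-10.67  48.3   -0.43] std [1.69 4.56 2.54]
```

Emit:
{"method": "carry_out", "body": {
  "rows": [
    [[0, 0, -0.03], [0, 0, 0], 1],
    [[0, 0, -0.03], [0, 0, 0], 1]
  ]
}}

```text
clock: 10.0
tool_pos: [0.509, -0.031, 0.0495]
eef_rot: [-0.121, 0.993, 0.0, 0.0]
contact_force: [-0.4, 0.8, -1.1]
opening: 0.179
finger_force: 50.0
```

```bash
python3 st.py 3
python3 - <<'E'
from h import *
from plant import r
t=r.snapshot("top");im=t["image"];pickle.dump(t,open("t3.pkl","wb"))
m=np.zeros(im.shape[:2],bool);m[110:205,270:350]=1
for k in blobs(m&(im.min(2)>=241),40)[:3]: print(cv2.boundingRect(k),rect(t,k,.034))
cv2.imwrite("pics/t3.png",cv2.resize(im[140:220,280:360,::-1],(600,600),interpolation=0))
E
```

```text
clock 10.15 yaw 0.2418 rot [-1.206e-01  9.927e-01  2.000e-04  3.000e-04]
pos mm [508.93 -31.02  49.49] std [0.06 0.02 0.03] F [ 0.04  0.31 -1.11] std [0.37 0.61 0.19] M cNm [ 6.75  3.18 -0.18] std [2.06 2.07 3.35]
(297, 160, 34, 35) (array([594.6,  -8.7]), array([89.2, 82.9]), 0.249)
(279, 122, 59, 76) (array([649.1,   8.3]), array([194.8, 134.8]), 0.233)
```

View pics/t3.png

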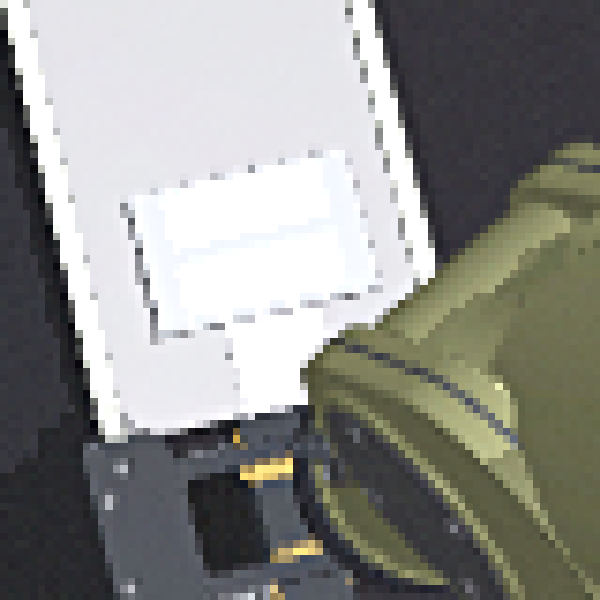

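Carrier hasn't moved (bounding box unchanged); the blade tip is at its near edge, about (275,318) in the crop, laterally within the rails. Sliding on under it, just about weightless on the deck.

Emit:
{"method": "carry_out", "body": {
  "rows": [
    [[-0.3, 0, 0], [0, 0, 0], 1],
    [[-0.6, 0, 0], [0, 0, 0], 1],
    [[-0.9, 0, 0], [0, 0, 0], 1],
    [[-1.2, 0, 0], [0, 0, 0], 1],
    [[-1.4, 0, 0], [0, 0, 0], 1],
    [[-1.4, 0, 0], [0, 0, 0], 1]
  ]
}}

```text
clock: 10.8
tool_pos: [0.5225, -0.0278, 0.0496]
eef_rot: [-0.121, 0.993, 0.0, 0.0]
contact_force: [1.2, 0.0, -0.8]
opening: 0.179
finger_force: 50.0
```

```bash
python3 st.py 3
python3 - <<'E'
from h import *
from plant import r
t=r.snapshot("top");im=t["image"]
m=np.zeros(im.shape[:2],bool);m[110:205,270:350]=1
for k in blobs(m&(im.min(2)>=241),40)[:2]: print(cv2.boundingRect(k),rect(t,k,.034))
a=pickle.load(open("t3.pkl","rb"))["image"].astype(int);d=(abs(im.astype(int)-a).max(2)>25)[120:186,280:345]
print("changed px in tray",d.sum(),np.argwhere(d).min(0)+[120,280] if d.any() else "")
E
```

```text
clock 10.95 yaw 0.2416 rot [-1.205e-01  9.927e-01  0.000e+00 -2.000e-04]
pos mm [522.1  -27.93  49.57] std [0.24 0.07 0.01] F [ 0.48 -0.15 -0.75] std [0.84 0.11 0.15] M cNm [ 5.4   1.73 -2.02] std [2.01 2.57 3.71]
(297, 160, 36, 30) (array([603.4, -11.9]), array([73.8, 93.3]), -1.322)
(279, 122, 57, 71) (array([656.,  10.]), array([180.5, 134.8]), 0.233)
changed px in tray 283 [162 318]
```

Emit:
{"method": "carry_out", "body": {
  "rows": [
    [[0, 0, 0.01], [0, 0, 0], 1],
    [[0, 0, 0.015], [0, 0, 0], 1],
    [[0, 0, 0.015], [0, 0, 0], 1]
  ]
}}

```text
clock: 11.3
tool_pos: [0.5219, -0.028, 0.0495]
eef_rot: [-0.121, 0.993, -0.0, -0.0]
contact_force: [0.3, 0.6, -0.4]
opening: 0.175
finger_force: 50.0
```

```bash
python3 st.py 4
```

```text
clock 11.5 yaw 0.2416 rot [-1.205e-01  9.927e-01 -0.000e+00 -1.000e-04]
pos mm [521.9  -27.99  49.47] std [0.   0.01 0.  ] F [-0.8   0.12  0.02] std [0.61 0.4  0.8 ] M cNm [3.11 8.35 1.99] std [1.55 2.58 1.98]
```

Possibly 0.8 N; a further 0.1 mm makes it certain.

Emit:
{"method": "carry_out", "body": {
  "rows": [
    [[0, 0, 0.01], [0, 0, 0], 1],
    [[0, 0, 0.01], [0, 0, 0], 1]
  ]
}}

```text
clock: 11.7
tool_pos: [0.5219, -0.028, 0.0495]
eef_rot: [-0.121, 0.993, -0.0, -0.0]
contact_force: [-1.4, 0.4, 2.5]
opening: 0.175
finger_force: 50.0
```

```bash
python3 st.py 7
```

```text
clock 12.05 yaw 0.2417 rot [-1.205e-01  9.927e-01 -0.000e+00 -1.000e-04]
pos mm [521.89 -28.    49.44] std [0.02 0.02 0.02] F [-1.53 -0.    2.65] std [0.52 0.54 0.6 ] M cNm [-0.31 21.9  -0.52] std [3.15 4.78 1.94]
```

Firm light contact (~3.4 N) held. Now levering up along the arc around the far edge, first part (~30°).

Emit:
{"method": "carry_out", "body": {
  "rows": [
    [[0, 0, -0.1], [0, 0, 0], 1],
    [[0, 0, -0.25], [0, 0, 0], 1],
    [[-0.02, 0, -0.45], [0, 0, 0], 1],
    [[-0.05, 0, -0.7], [0, 0, 0], 1],
    [[-0.08, 0, -0.91], [0, 0, 0], 1],
    [[-0.14, 0, -1.14], [0, 0, 0], 1],
    [[-0.21, 0, -1.38], [0, 0, 0], 1],
    [[-0.29, 0, -1.61], [0, 0, 0], 1],
    [[-0.38, 0, -1.84], [0, 0, 0], 1],
    [[-0.48, 0, -2.07], [0, 0, 0], 1],
    [[-0.58, 0, -2.3], [0, 0, 0], 1],
    [[-0.58, 0, -2.3], [0, 0, 0], 1]
  ]
}}

```text
clock: 13.25
tool_pos: [0.5279, -0.0265, 0.0727]
eef_rot: [-0.12, 0.993, 0.0, 0.0]
contact_force: [-0.0, -0.2, -1.8]
opening: 0.177
finger_force: 50.0
```

```bash
python3 st.py 3
python3 - <<'E'
from h import *
from plant import r
t=r.snapshot("top");c=r.snapshot("scene")
cv2.imwrite("pics/p4.png",np.hstack([cv2.resize(c["image"][190:300,160:265,::-1],(458,480),interpolation=0),cv2.resize(t["image"][115:205,275:350,::-1],(330,396),interpolation=0)[:480] if 0 else cv2.resize(t["image"][115:215,275:346,::-1],(341,480),interpolation=0)]))
E
```

```text
clock 13.4 yaw 0.2416 rot [-1.205e-01  9.927e-01  0.000e+00 -1.000e-04]
pos mm [527.67 -26.59  72.47] std [0.14 0.03 0.14] F [ 0.19  0.01 -2.07] std [0.39 0.18 0.36] M cNm [6.63 9.08 2.63] std [0.86 1.79 2.52]
```

View pics/p4.png

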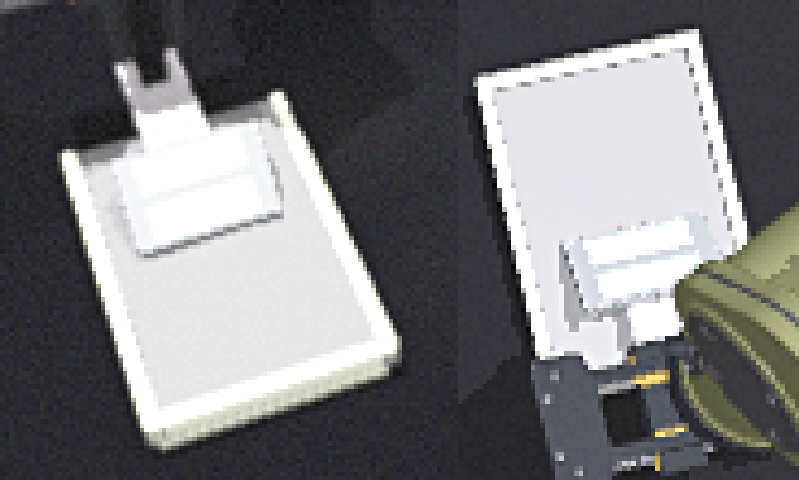

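The scene crop (left) shows the carrier tilted up on the blade, its far edge at (145,255)–(283,210) still on the deck. The load has risen by 1.2 N, so I continue to about 62°.

Emit:
{"method": "carry_out", "body": {
  "rows": [
    [[-0.1, 0, -0.16], [0, 0, 0], 1],
    [[-0.2, 0, -0.32], [0, 0, 0], 1],
    [[-0.3, 0, -0.48], [0, 0, 0], 1],
    [[-0.41, 0, -0.63], [0, 0, 0], 1],
    [[-0.53, 0, -0.78], [0, 0, 0], 1],
    [[-0.66, 0, -0.92], [0, 0, 0], 1],
    [[-0.79, 0, -1.06], [0, 0, 0], 1],
    [[-0.93, 0, -1.2], [0, 0, 0], 1],
    [[-1.09, 0, -1.33], [0, 0, 0], 1],
    [[-1.24, 0, -1.45], [0, 0, 0], 1],
    [[-1.4, 0, -1.57], [0, 0, 0], 1],
    [[-1.57, 0, -1.68], [0, 0, 0], 1]
  ]
}}

```text
clock: 14.7
tool_pos: [0.543, -0.0228, 0.0893]
eef_rot: [-0.12, 0.993, 0.0, 0.0]
contact_force: [0.1, -0.0, -0.4]
opening: 0.179
finger_force: 50.0
```

```bash
python3 st.py 3
python3 - <<'E'
from h import *
from plant import r
c=r.snapshot("scene")
cv2.imwrite("pics/p5.png",cv2.resize(c["image"][190:300,160:265,::-1],(573,600),interpolation=0))
E
```

```text
clock 14.85 yaw 0.2416 rot [-1.205e-01  9.927e-01  0.000e+00  2.000e-04]
pos mm [543.26 -22.71  89.32] std [0.21 0.08 0.08] F [ 0.13  0.27 -0.76] std [0.36 0.33 0.25] M cNm [2.74 4.14 0.23] std [2.53 4.38 2.95]
```

View pics/p5.png

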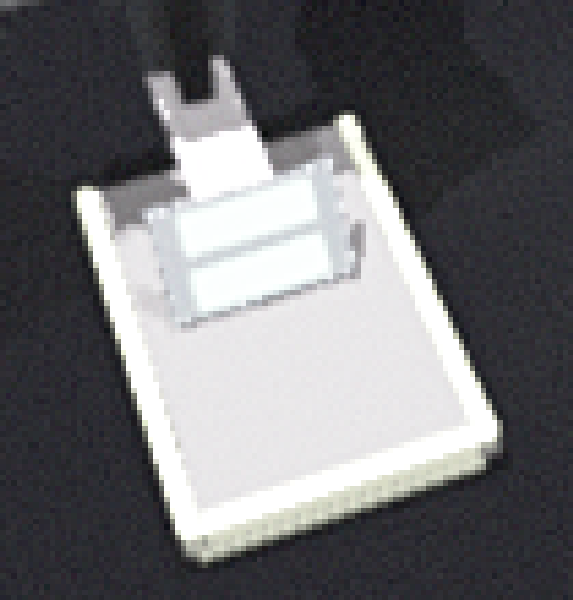

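The carrier is now steeply tilted on its far edge, (180,325)–(362,272) in the crop, with its top edge at (145,210)–(335,160). I compute the angle from those pixels.

```bash
python3 - <<'E'
from h import *
C=pickle.load(open("s0.pkl","rb"))["scene"]
k=573/105
n=np.array([160+240/k,190+185/k]);f=np.array([160+271/k,190+298/k])
xc=np.array([.971,.239,0]);z=np.array([0,0,1.])
fm=ray(C,f,.025+.003)[0];print("far mid",fm, "along tray x",(fm[:2]-[.649,.0074])@xc[:2])
for th in (45,50,55,60,65,70,75):
    t=np.radians(th);u=-np.cos(t)*xc+np.sin(t)*z;w=np.sin(t)*xc+np.cos(t)*z
    # far visible corner = P + 9w ; solve P on deck with projection matching f
    best=ray(C,f,.025+.009*np.cos(t))[0];p=proj(C,best+.054*u)[0];print(th,p-n)
E
python3 st.py 3
```

```text
far mid [0.64640241 0.00597571 0.028     ] along tray x -0.0028626626439796545
45 [-0.35398367 -0.73655512]
50 [-0.08317246 -0.61140067]
55 [ 0.23473428 -0.31979479]
60 [0.59779483 0.13809557]
65 [1.00362548 0.76065375]
70 [1.44940428 1.54476143]
75 [1.93188159 2.4857645 ]
clock 15.05 yaw 0.2417 rot [-1.205e-01  9.927e-01  0.000e+00 -1.000e-04]
pos mm [542.79 -22.82  89.12] std [0.06 0.   0.03] F [-0.13 -0.09 -0.95] std [0.57 0.51 0.62] M cNm [ 3.34  5.69 -1.24] std [0.94 2.14 1.07]
```

Angle about 57–60°, as planned. Pushing over the top.

Emit:
{"method": "carry_out", "body": {
  "rows": [
    [[-0.2, 0, -0.1], [0, 0, 0], 1],
    [[-0.4, 0, -0.18], [0, 0, 0], 1],
    [[-0.6, 0, -0.25], [0, 0, 0], 1],
    [[-0.8, 0, -0.3], [0, 0, 0], 1],
    [[-1.0, 0, -0.34], [0, 0, 0], 1],
    [[-1.2, 0, -0.38], [0, 0, 0], 1],
    [[-1.4, 0, -0.4], [0, 0, 0], 1],
    [[-1.6, 0, -0.42], [0, 0, 0], 1],
    [[-1.9, 0, -0.42], [0, 0, 0], 1],
    [[-2.2, 0, -0.42], [0, 0, 0], 1],
    [[-2.5, 0, -0.42], [0, 0, 0], 1],
    [[-2.8, 0, -0.42], [0, 0, 0], 1]
  ]
}}

```text
clock: 16.25
tool_pos: [0.5704, -0.016, 0.0933]
eef_rot: [-0.121, 0.993, 0.0, 0.0]
contact_force: [-0.1, -0.2, -1.6]
opening: 0.178
finger_force: 50.0
```

```bash
python3 st.py 8
python3 - <<'E'
from h import *
from plant import r
c=r.snapshot("scene")
cv2.imwrite("pics/p6.png",cv2.resize(c["image"][190:300,160:265,::-1],(573,600),interpolation=0))
E
```

```text
clock 16.65 yaw 0.2416 rot [-1.205e-01  9.927e-01  0.000e+00 -1.000e-04]
pos mm [570.22 -16.05  93.34] std [0.36 0.14 0.03] F [ 0.1   0.05 -1.19] std [0.41 0.32 0.66] M cNm [ 5.1   1.77 -0.07] std [2.81 2.97 2.56]
```

View pics/p6.png

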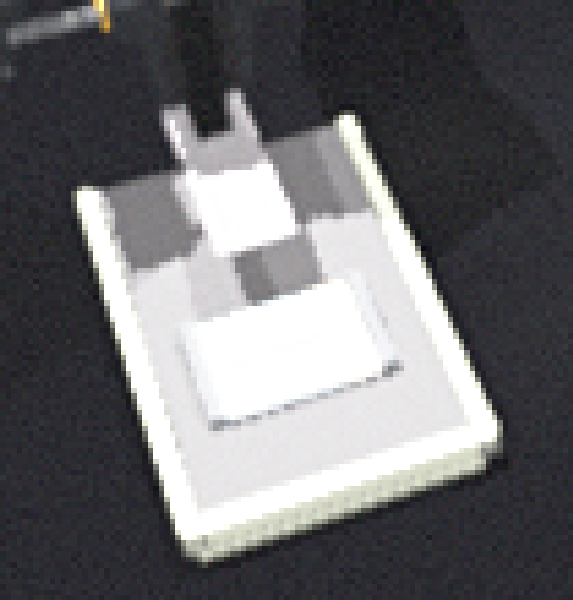

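The carrier has turned and lies flat inside the rims, quad (185,325), (370,275), (400,365), (215,425). I check its position and compute the return.

Run:
```python
from h import *
from plant import r
C=pickle.load(open("s0.pkl","rb"))["scene"];k=573/105
q=np.array([[185,325],[370,275],[400,365],[215,425]])/k+[160,190]
w=ray(C,q,.033)[:,:2];ax=np.array([.973,.231]);ay=np.array([-.231,.973])
print(np.round(np.c_[(w-[.649,.0074])@ax,(w-[.649,.0074])@ay]*1000,1),"centre",np.round((w.mean(0)-[.649,.0074])@np.c_[ax,ay]*1000,1))
s=r.get_state();print(rel(s,[.4575,.2712,.108],.297+np.pi/2),rel(s,[.4575,.2712,.0277],.297+np.pi/2))
```

```text
[[  1.6 -40.7]
 [  5.1  43.4]
 [ 56.9  39.6]
 [ 57.3 -42.2]] centre [30.2  0. ]
(array([ 4.042, 30.593, -1.463]), array([-0.  , -0.01, -3.17])) (array([ 4.04 , 30.593,  6.567]), array([-0.  , -0.01, -3.17]))
```

Emit:
{"method": "carry_out", "body": {
  "rows": [
    [[2, 0, -0.5], [0, 0, 0], 1],
    [[4, 2, -1.5], [0, 0, 0], 1],
    [[4, 6, -1.5], [0, 0, -1], 1],
    [[4, 10, -1.5], [0, 0, -2], 1],
    [[4, 14, -1.5], [0, 0, -3], 1],
    [[4, 18, -1.5], [0, 0, -3.2], 1],
    [[4, 22, -1.5], [0, 0, -3.2], 1],
    [[4, 26, -1.5], [0, 0, -3.2], 1],
    [[4, 29, -1.5], [0, 0, -3.2], 1],
    [[4, 30.6, -1.5], [0, 0, -3.2], 1],
    [[4, 30.6, -1.5], [0, 0, -3.2], 1],
    [[4, 30.6, -1.5], [0, 0, -3.2], 1]
  ]
}}

```text
clock: 17.9
tool_pos: [0.4585, 0.2694, 0.1082]
eef_rot: [-0.147, 0.989, -0.001, -0.0]
contact_force: [0.1, -0.7, -1.2]
opening: 0.174
finger_force: 50.0
```

```bash
python3 st.py 3; python3 -c "
from h import *
from plant import r
s=r.get_state();print(rel(s,[.4575,.2712,.0277],.297+np.pi/2))"
```

```text
clock 18.05 yaw 0.2943 rot [-1.466e-01  9.892e-01 -1.000e-03 -1.000e-04]
pos mm [458.71 268.84 108.18] std [0.14 0.32 0.03] F [ 0.42 -0.55 -0.94] std [0.38 0.22 0.4 ] M cNm [ 3.43 -0.28  1.59] std [3.7  2.2  1.79]
(array([0.052, 0.282, 8.052]), array([-0.11, -0.03, -0.16]))
```

Emit:
{"method": "carry_out", "body": {
  "rows": [
    [[0, 0.1, 3], [0, 0, 0], 1],
    [[0, 0.1, 5.5], [0, 0, 0], 1],
    [[0, 0.1, 7], [0, 0, 0], 1],
    [[0, 0.1, 7.6], [0, 0, 0], 1],
    [[0, 0.1, 7.8], [0, 0, 0], 1],
    [[0, 0.1, 7.9], [0, 0, 0], 1],
    [[0, 0.1, 7.9], [0, 0, 0], 1]
  ]
}}

```text
clock: 18.75
tool_pos: [0.4582, 0.2724, 0.03]
eef_rot: [-0.148, 0.989, 0.0, 0.001]
contact_force: [0.0, -0.8, -1.2]
opening: 0.18
finger_force: 50.0
```

Emit:
{"method": "carry_out", "body": {
  "rows": [
    [[0, 0, 0.04], [0, 0, 0], 1],
    [[0, 0, 0.08], [0, 0, 0], 1],
    [[0, 0, 0.08], [0, 0, 0], 1]
  ]
}}

```text
clock: 19.05
tool_pos: [0.4579, 0.2725, 0.0288]
eef_rot: [-0.148, 0.989, 0.0, 0.0]
contact_force: [0.9, 0.6, -1.6]
opening: 0.175
finger_force: 50.0
```

```bash
python3 st.py 4
```

```text
clock 19.25 yaw 0.2975 rot [-1.482e-01  9.890e-01  1.000e-04  1.000e-04]
pos mm [457.79 272.44  28.72] std [0.04 0.03 0.08] F [ 0.33  0.08 -0.81] std [0.43 0.33 0.45] M cNm [7.86 3.67 1.98] std [4.12 3.16 2.5 ]
```

Emit:
{"method": "carry_out", "body": {
  "rows": [
    [[0, 0, 0.04], [0, 0, 0], 1],
    [[0, 0, 0.08], [0, 0, 0], 1],
    [[0, 0, 0.08], [0, 0, 0], 1]
  ]
}}

```text
clock: 19.55
tool_pos: [0.4577, 0.2724, 0.0277]
eef_rot: [-0.148, 0.989, 0.0, -0.0]
contact_force: [-0.4, -0.5, -1.4]
opening: 0.178
finger_force: 50.0
```

```bash
python3 st.py 3
```

```text
clock 19.7 yaw 0.2976 rot [-0.1482  0.989   0.     -0.    ]
pos mm [457.71 272.39  27.72] std [0.01 0.01 0.01] F [-0.04 -0.1  -1.08] std [0.39 0.35 0.41] M cNm [6.3  4.73 0.12] std [4.48 2.25 1.59]
```

Emit:
{"method": "carry_out", "body": {
  "rows": [
    [[0, 0, 0.03], [0, 0, 0], 1],
    [[0, 0, 0.05], [0, 0, 0], 1],
    [[0, 0, 0.05], [0, 0, 0], 1]
  ]
}}

```text
clock: 20.0
tool_pos: [0.4577, 0.2724, 0.0277]
eef_rot: [-0.148, 0.989, -0.0, 0.0]
contact_force: [-1.1, -0.3, 5.2]
opening: 0.179
finger_force: 50.0
```

```bash
python3 st.py 3
```

```text
clock 20.15 yaw 0.2976 rot [-1.482e-01  9.889e-01  0.000e+00  2.000e-04]
pos mm [457.76 272.4   27.67] std [0.01 0.01 0.01] F [-0.96 -0.58  5.17] std [0.23 0.29 0.05] M cNm [-13.9   24.2   -1.55] std [2.83 0.93 1.7 ]
```

Standing on the mat. I release and rise.

Emit:
{"method": "carry_out", "body": {
  "rows": [
    [[0, 0, -0.04], [0, 0, 0], 1],
    [[0, 0, -0.04], [0, 0, 0], 0.6],
    [[0, 0, -0.04], [0, 0, 0], 0.3],
    [[0, 0, -0.04], [0, 0, 0], 0],
    [[0, 0, -0.04], [0, 0, 0], 0],
    [[0, 0, -0.04], [0, 0, 0], 0],
    [[0, 0, -0.04], [0, 0, 0], 0],
    [[0, 0, -0.04], [0, 0, 0], 0],
    [[0, 0, -0.04], [0, 0, 0], 0],
    [[0, 0, -0.04], [0, 0, 0], 0],
    [[0, 0, -0.04], [0, 0, 0], 0],
    [[0, 0, -0.04], [0, 0, 0], 0]
  ]
}}

```text
clock: 21.35
tool_pos: [0.4577, 0.2724, 0.0277]
eef_rot: [-0.148, 0.989, 0.0, 0.0]
contact_force: [0.1, -0.0, 0.2]
opening: 0.997
finger_force: 0.0
```

Emit:
{"method": "carry_out", "body": {
  "rows": [
    [[0, 0, -1], [0, 0, 0], 0],
    [[0, 0, -3], [0, 0, 0], 0],
    [[0, 0, -6], [0, 0, 0], 0],
    [[0, 0, -10], [0, 0, 0], 0],
    [[0, 0, -14], [0, 0, 0], 0],
    [[3, 4, -17], [0, 0, 0], 0],
    [[6, 8, -17], [0, 0, 0], 0],
    [[9, 12, -17], [0, 0, 0], 0],
    [[12, 16, -17], [0, 0, 0], 0],
    [[12, 20, -17], [0, 0, 0], 0],
    [[12, 20, -17], [0, 0, 0], 0],
    [[12, 20, -17], [0, 0, 0], 0]
  ]
}}

```text
clock: 22.55
tool_pos: [0.2836, 0.4291, 0.1982]
eef_rot: [-0.15, 0.989, 0.0, 0.0]
contact_force: [0.2, -1.1, 0.0]
opening: 0.997
finger_force: 0.0
```

Run:
```python
from h import *
from plant import r
t=r.snapshot("top");c=r.snapshot("scene");s=r.get_state();print(s["clock"],s["opening"],s["tool_pos"])
cv2.imwrite("pics/p7.png",np.vstack([np.hstack([cv2.resize(x[:,:,::-1],(400,300)) for x in(t["image"],c["image"])]),np.hstack([cv2.resize(t["image"][180:250,185:278,::-1],(400,300),interpolation=0),cv2.resize(c["image"][165:300,160:340,::-1],(400,300),interpolation=0)])]))
H,S,V=cv2.split(cv2.cvtColor(t["image"],cv2.COLOR_RGB2HSV))
m=np.zeros(H.shape,bool);m[175:250,185:245]=1
for k in blobs(m&(S<40)&(V>140),20)[:2]: print("blade",rect(t,k,.005))
im=t["image"];m=np.zeros(H.shape,bool);m[110:205,270:350]=1
for k in blobs(m&(im.min(2)>=241),40)[:3]: print(cv2.boundingRect(k),rect(t,k,.034))
```

```text
22.65 0.9973427000129649 [0.28521062 0.42697752 0.19778946]
blade (array([489.3, 282.6]), array([94.9, 37.2]), 0.298)
(292, 139, 33, 24) (array([673.9,  11.1]), array([54.8, 81.9]), -1.334)
(279, 122, 62, 77) (array([647.4,   7.9]), array([198.3, 134.8]), 0.233)
```

View pics/p7.png

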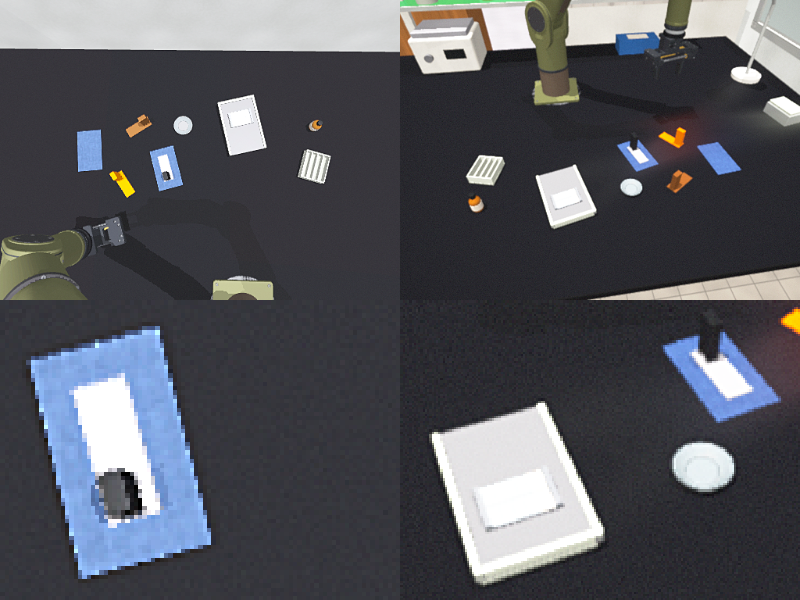

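The lifter stands upright and centred on its mat, and the carrier lies flat within the rims at about tray x +25 mm, which fits a turn about its far edge. The bystanders are where they started.

```bash
python3 -c "
from plant import r
print(r.finish_job())"
```

```text
the job is handed in; nothing more can be done
None
```

I turned the carrier with the lifter; by camera it lies flat inside the rims and appears to be face up, the lifter stands released near the centre of its mat, and the job is handed in, though no verdict came back.

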